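# Set the drilling jig long and hold the cast lever level over its pins

### The arm

A 7-joint arm with a two-finger parallel gripper is mounted at the origin on a cart in front of the work surface, level with it; the furniture and walls round the work are solid. World frame = base frame: x ahead of the robot, y to its left, z up, the work surface at z = 0. Lengths are in m, angles in rad, forces in N, time in s.
With the tool pointing down it reaches from about 0.4 to 0.85 m from the base axis. Payload 10.4 kg.
Tool frame: the origin (TCP) lies at the very end of the fingers, on their centre line; the grasp point (between the pads) lies 19 mm behind it; z points along the fingers, y is the line along which they close (so a half turn about z gives the same grasp; the last joint's range is limited). The gripper opens to 85 mm and grips with 20 to 120 N. Pads are 22 mm wide; open, the fingers measure 114 mm over their backs; the gripper's body (76 mm by 85 mm) begins 54 mm behind the grasp point. The pads swing forward as they close: fully open they stand 13 mm farther back than shut.
Start: joints at [1.278, 0.332, -0.065, 1.46, 0.022, 1.35, -0.088], TCP at [0.167, -0.602, 0.231] pointing down, gripper open.
Joint ranges: [-2.6, 2.6], [-0.5, 2.12], [-1.47, 1.34], [0.16, 2.42], [-1.27, 4.41], [0.06, 2.06], [-2.6, 2.6]. Speed limits (rad/s): [2.22, 2.22, 2.79, 2.79, 3.14, 3.14, 3.14].

### API

Orientations are given as a 3x3 rotation matrix whose columns are the frame's x, y, z axes.
In Python, from plant import readout, eyes, workorder gives the robot as it stands.
- The arm moves only by the tool move_arm, never from a script. Its argument "targets" is one flat list of numbers, 7 for each row, row after row: the opening, from 0 (shut) to 1 (fully open), then the shift along the tool's x, y, z in m, then the turn, a rotation vector about the tool's x, y, z in degrees. A call has 1 to 10 rows; each row shifts and turns the commanded pose from where the row before left it, along the tool's axes as they then stand; what a row does not reach is not made up. A row lasts 1/8 s, in which the tool goes at most 62.5 mm and 10.7 degrees, less where a joint would pass 70% of its speed; a pose out of reach is approached as far as the arm can. A call with a gripper value outside its range is refused whole. The fingers move at their own pace and stop on an object; "squeeze" is the grip in N (left out, the last holds). Time passes only in rows, so rows that do not move let the fingers close. It gives the time, the measured TCP pose, the force, the opening and the grip force at its end, in the units of the state.
- readout.get_state(): the state, without advancing time (a new reading comes with each control period).
- eyes.read_camera(name): name is "side" or "top" or "wrist"; returns (picture, depth): 384x512x3 uint8, red, green, blue; 384x512 float32, m along the optical axis (not along the pixel's ray), 0 where there is no reading.
- eyes.camera_params(name): a dict with "camera_matrix" (3x3 intrinsics, pixels), "extrinsics" (4x4, takes a point from camera to world coordinates); the wrist camera has in their place "mount" (4x4, takes a point from camera to tool coordinates, whose origin is the TCP and whose axes are the flange's). Camera axes: x right, y up, looking along -z (the intrinsics and any distortion apply to the point x, -y, -z); pixel columns grow to the right and rows downward; lengths in m; the calibration is good to about 2 mm. The wrist camera is an equidistant fisheye: a pixel r from the principal point sees the ray r / f radians off the axis. A picture is of the moment at which its call begins: read the wrist's pose just before it. camera_params takes no time and is no camera call.
- workorder.close_job(): hands the job in; it is judged then, once.
The state is a dict: "t": time; "q": joint angles; "qd": joint speeds; "joint_efforts": joint torques, N m; "ee_pos": TCP position; "orientation": TCP orientation; "force": force on the tool from outside, world axes, zero at the start; "wrist_torque": the same for the moment, N m; "gripper_width": finger opening in m; "finger_force": force on a finger pad.
Only numpy, scipy, OpenCV 4.12 (cv2) and the standard library are available. Lean on these libraries where they do the work, as an engineer would, in place of code of your own. Each camera call takes 0.05 s, during which the arm holds its last target. There are 200 camera calls.

### The job

Set the blue drilling jig to its long size by moving its red-gripped slide all the way to the outer end stop, away from the thick pin. Then pick up the cast lever by the yellow band that marks its balance point and finish holding it, level and still, about 30 mm clear above the jig's pins, with the big hub bore straight over the thick pin and the small eye straight over the thin pin: do not lower it or let go, the fitter guides it on from there. Do not knock the lever against the jig, and leave the tape measure, paint marker and shield cup where they are.

Things in the scene. Friction and masses are not known exactly. Their poses are not given: they have to be found in the camera images.
- jig: fixed drilling jig, blue base plate 80 (x) x 260 (y) x 12 mm; origin under the plate's centre, z up. Thick fixed pin at y = -95 mm. Two dark rails (top z = 26 mm, inner faces at x = -23 and +23 mm) lead the slide along y; dark stop blocks (top z = 28 mm) at y = -30 and +124 mm.
- hub_pin (a point): centre of the tip of the thick steel pin (16 mm diameter, on a 44 mm wide shoulder 30 mm above the table); the tip is 55 mm above the table.
- size_slide (a joint): position of the jig's slide along the jig's +y axis, m: 0 = at the inner stop, 0.060 = at the outer end stop (long size), where the two pins stand 160 mm apart. It starts somewhere short of the stop, is held only by about 1.5 N of friction, has no spring, and stays where it is left.
- eye_pin (a point): centre of the tip of the thin steel pin (10 mm diameter, on a 24 mm wide shoulder) on the slide; tip 55 mm above the table; moves with the slide.
- slide_grip (a point): point in the slide's red grip at a good grasping height, 52 mm above the table. The grip is an upright block 20 mm (jig x) x 24 mm (jig y), top 62 mm above the table, 40 mm beyond the thin pin in the jig's +y direction. Moves with the slide; axes as the jig's. Best pinched across the jig's x axis.
- lever: loose bright cast lever, 0.3 to 0.55 kg, flat on the table; origin at its underside below the balance point, +x from hub to eye, z up. Hub: 48 mm diameter, 40 high, bore 20, at x = -51.4 mm. Eye: 28 mm diameter, 34 high, bore 12, at x = +108.6. Straight arm between, 18 mm wide (y), z = 10 to 32 mm. A yellow band 24 mm long at x = 0 marks the balance point; grey stripe from there to the eye.
- lever_band (a point): balance point: centre of the yellow band, on the lever's x = 0, 21 mm above its underside, axes as the lever's.
- lever_hub (a point): centre of the hub bore at the lever's underside (lever x = -51.4 mm).
- lever_eye (a point): centre of the eye bore at the lever's underside (lever x = +108.6 mm).
- tape_measure: yellow and black tape measure, 67 x 82 x 38 mm, a bystander; origin under its centre.
- paint_marker: red and white paint marker, 17 x 135 x 16 mm, long along its y, a bystander; origin under its centre.
- shield_cup: grey-brown torch shield cup, 34 mm diameter, 34 mm high, standing, a bystander; origin under its centre.
Things that resemble listed ones, but are neither listed nor needed, are in the scene too. Of the things that look like the lever, the larger one is meant.

How it is judged:
By the outcome, as a careful person would: the job done as asked, in the order asked, and still so for the second after the job is handed in, while the arm keeps its last pose, push and grip.
It also fails if it takes over 54 s, if anything falls off the work surface, if the arm or the gripper's body presses on something with over 40 N, if the wrist force passes 120 N, or if a joint passes its speed limit or range.

## Working session

There is one attempt and no reset: what is moved stays moved. The work goes in short steps, Python scripts to look and compute and a tool call to move; the robot and the scene stay as the last step left them, time stands still between calls to the robot, and variables do not carry over. Pictures are saved under pics/ and viewed, at most 10 in all, crops included, and the job is handed in when it is done.

Besides the shell and the picture viewer there is one more tool, called as name(argument=value, ...) on one line, values as JSON. move_arm: Moves the arm, as the interface text tells. Its arguments: {"type":"object","properties":{"targets":{"type":"array"},"squeeze":{"type":"number"}},"required":["targets"]}

```bash
mkdir -p pics; ls
cat > h.py <<'E'
import numpy as np, cv2
from plant import readout, eyes, workorder
def snap(n):
    im,d=eyes.read_camera(n); np.savez('pics/%s.npz'%n,im=im,d=d)
    return im,d
def world(n,u,v,d=None,z=None):
    p=eyes.camera_params(n);K=np.array(p['camera_matrix']);E=np.array(p['extrinsics'])
    u=np.asarray(u,float);v=np.asarray(v,float)
    r=np.stack([(u-K[0,2])/K[0,0],-(v-K[1,2])/K[1,1],-np.ones_like(u)],-1)
    R=r@E[:3,:3].T
    if z is not None: return E[:3,3]+R*((z-E[2,3])/R[...,2])[...,None]
    return E[:3,3]+R*np.asarray(d)[...,None]
E
python3 - <<'E'
from h import *
for n in ['top','side']:
    im,d=snap(n); cv2.imwrite('pics/%s0.png'%n,im[...,::-1])
    print(n,eyes.camera_params(n))
print(eyes.camera_params('wrist')); s=readout.get_state();print(s)
E
```

```text
pics
top {'camera_matrix': array([[385.75078104,   0.        , 249.27894688],
       [  0.        , 385.75078104, 192.95571304],
       [  0.        ,   0.        ,   1.        ]]), 'extrinsics': array([[ 0.01647398,  0.9932409 , -0.11489615,  0.47260486],
       [-0.99945049,  0.01305237, -0.03046905,  0.07700884],
       [-0.02876344,  0.11533496,  0.99291012,  0.91508999],
       [ 0.        ,  0.        ,  0.        ,  1.        ]])}
side {'camera_matrix': array([[453.00100424,   0.        , 263.59898139],
       [  0.        , 453.00100424, 197.34618578],
       [  0.        ,   0.        ,   1.        ]]), 'extrinsics': array([[-0.9501577 ,  0.18738528, -0.24917285,  0.31578616],
       [-0.31166961, -0.5911479 ,  0.74391278,  0.83687815],
       [-0.00789971,  0.78449406,  0.62008602,  0.68592995],
       [ 0.        ,  0.        ,  0.        ,  1.        ]])}
{'camera_matrix': array([[297.31863964,   0.        , 255.2133427 ],
       [  0.        , 297.31863964, 191.05185875],
       [  0.        ,   0.        ,   1.        ]]), 'mount': array([[-6.08899497e-04,  9.48871941e-
[... 426 characters left out ...]
 'qd': array([ 0.00131691, -0.00167345, -0.00023938, -0.00088208, -0.00181274,
       -0.000589  ,  0.00018393]), 'joint_efforts': array([ 1.55065711e-03, -6.26745772e+01,  4.92963928e-02, -3.92432427e+01,
        1.63774478e-02,  6.98276359e-03,  1.12366022e-04]), 'ee_pos': array([ 0.16649879, -0.60207577,  0.23059962]), 'orientation': array([[ 9.63823742e-01,  2.66540147e-01, -3.79403293e-04],
       [ 2.66540412e-01, -9.63823016e-01,  1.18452878e-03],
       [-4.99531512e-05, -1.24280327e-03, -9.99999226e-01]]), 'force': array([ 0.15015778, -0.38981425,  0.08184364]), 'wrist_torque': array([-0.00730837,  0.00299575,  0.03379823]), 'finger_force': 0.0, 'gripper_width': 0.08533255445375053}
```

View pics/top0.png

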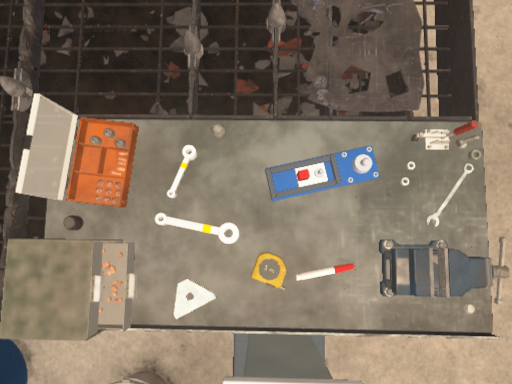

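View pics/side0.png

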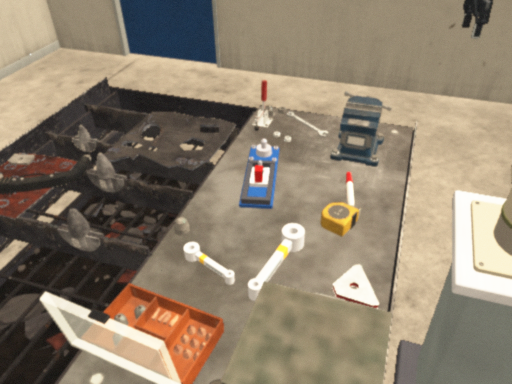

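Top view: the large lever runs from eye (160,218) to hub (229,233), with its band at (206,228). The look-alike is the smaller lever at (190,152)–(171,194). The jig's thick pin is at (363,160), the red grip at (303,175), and other red things are the marker (345,268) and the clamp handle (465,128). I choose the large lever and the blue jig, and check both in one crop.

Run:
```python
from h import *
f=np.load('pics/top.npz');im=f['im'];d=f['d']
a=cv2.resize(im[135:255,145:265],None,fx=5,fy=5,interpolation=cv2.INTER_CUBIC)[:,:400]
a=cv2.resize(im[140:250,150:245],(475,550),interpolation=cv2.INTER_CUBIC)[:,:400+75]
b=cv2.resize(im[140:205,260:385],(750,390),interpolation=cv2.INTER_CUBIC)
cv2.imwrite('pics/c1.png',b[...,::-1])
hsv=cv2.cvtColor(im,cv2.COLOR_RGB2HSV)
H,S,V=[hsv[...,i].astype(int) for i in range(3)]
v,u=np.mgrid[:384,:512]
P=world('top',u,v,d)
def box(u0,u1,v0,v1): return (u>=u0)&(u<u1)&(v>=v0)&(v<v1)
red=((H<8)|(H>172))&(S>150)&(V>90)&box(260,385,140,205)
print('red',red.sum(),u[red].mean(),v[red].mean(),P[red].mean(0),np.percentile(P[red][:,2],[5,50,95]))
yel=(H>20)&(H<35)&(S>120)&(V>120)&box(150,245,205,250)
print('yel',yel.sum(),P[yel].mean(0))
blue=(H>100)&(H<125)&(S>130)&box(255,390,135,210)
m=cv2.minAreaRect(P[blue][:,:2].astype(np.float32)*1000);print('blue rect',m,P[blue].mean(0))
lev=(S<60)&(V>170)&box(150,245,205,250)
print('table z',np.median(P[box(200,260,170,200)][:,2]))
q=P[lev|yel]; print('lev z',np.percentile(q[:,2],[5,50,95]))
# hub / eye: bright circle fits
for n,(u0,u1,v0,v1) in dict(hub=(214,245,215,250),eye=(150,169,205,230)).items():
    mk=(lev&box(u0,u1,v0,v1)); p=world('top',u[mk],v[mk],z=np.full(mk.sum(),.04 if n=='hub' else .034))
    c,r=cv2.minEnclosingCircle(p[:,:2].astype(np.float32)*1000);print(n,c,r,P[mk][:,2].mean())
print('hubpin depth pts',[ (x,y,P[y,x].round(4)) for x,y in [(360,158),(363,160),(366,158),(363,155),(360,155)]])
```

```text
red 94 302.74468085106383 174.4787234042553 [ 0.61480846 -0.01570505  0.05928899] [0.04421095 0.06165057 0.06468372]
yel 65 [0.49230122 0.19977025 0.04339057]
blue rect ((603.13427734375, -39.48857116699219), (120.5793228149414, 328.47979736328125), 28.09380531311035) [ 0.62743635 -0.07916634  0.01571924]
table z -9.376439590902397e-05
lev z [-0.00047924  0.03326844  0.04190735]
hub (484.3405456542969, 154.903076171875) 30.66758918762207 0.03820668625126164
eye (511.0663757324219, 304.1775207519531) 18.274028778076172 0.03149458166783462
hubpin depth pts [(360, 158, array([ 0.6597, -0.1507,  0.031 ])), (363, 160, array([ 0.6508, -0.152 ,  0.0517])), (366, 158, array([ 0.6545, -0.1576,  0.0562])), (363, 155, array([ 0.6663, -0.1571,  0.0333])), (360, 155, array([ 0.6668, -0.1509,  0.0309]))]
```

View pics/c1.png

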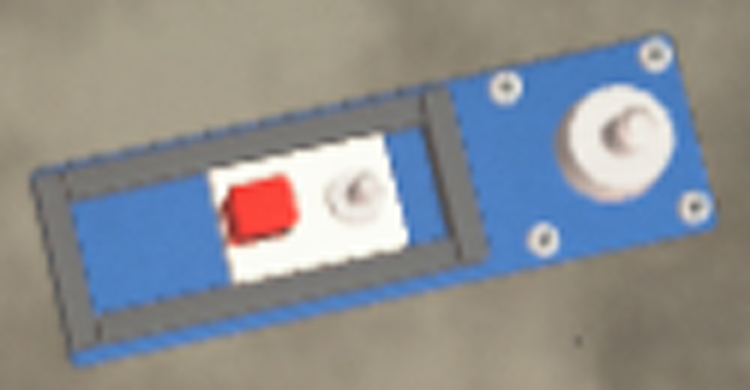

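The crop shows the jig: thick pin tip at crop (632,125), red grip top at (265,207), thin pin at (360,187). The slide is mid-travel with a blue gap left to the outer stop. Now the jig pose and the first approach.

```bash
cat >> h.py <<'E'
def Rz(yaw):  # tool-down orientation, tool x along yaw
    c,s=np.cos(yaw),np.sin(yaw); return np.array([[c,s,0],[s,-c,0],[0,0,-1.]])
def delta(p,R):
    from scipy.spatial.transform import Rotation as Ro
    s=readout.get_state();O=np.array(s['orientation'])
    print('t',s['t'],'pos',s['ee_pos'].round(4),'shift(tool)',(O.T@(np.array(p)-s['ee_pos'])).round(4),'rot deg',Ro.from_matrix(O.T@R).as_rotvec(degrees=True).round(2))
E
python3 - <<'E'
from h import *
def c(x,y,z): return world('top',(x+.5)/6+260-.5,(y+.5)/6+140-.5,z=np.array(z))
cor=np.array([c(*p,.012) for p in [(30,175),(75,365),(720,228),(668,32)]])
print('centre',cor.mean(0).round(4)); print([np.linalg.norm(cor[i]-cor[(i+1)%4]).round(4) for i in range(4)])
jy=(cor[0]+cor[1]-cor[2]-cor[3])[:2]; print('yaw y-axis',np.degrees(np.arctan2(jy[1],jy[0])))
for n,p in dict(tip=(632,125,.055),sh=(618,140,.030),grip=(265,207,.062),thin=(365,183,.055)).items(): print(n,c(*p).round(4))
j=jy/np.linalg.norm(jy);ctr=cor.mean(0)[:2]; print('model tip',ctr-.095*j)
g=c(265,207,.062)
ya=np.arctan2(j[1],j[0])
for yaw in (ya,ya-np.pi): delta([g[0],g[1],.2],Rz(yaw))
E
```

```text
centre [ 0.6271 -0.0655  0.012 ]
[np.float64(0.0775), np.float64(0.2577), np.float64(0.0803), np.float64(0.2583)]
yaw y-axis 103.1490477408383
tip [ 0.6492 -0.1554  0.055 ]
sh [ 0.6484 -0.1567  0.03  ]
grip [ 0.6153 -0.0177  0.062 ]
thin [ 0.626  -0.0558  0.055 ]
model tip [ 0.6487381 -0.1580235]
t 0.1 pos [ 0.1665 -0.6021  0.2306] shift(tool) [ 0.5883 -0.4436  0.0311] rot deg [-6.000e-02 -5.000e-02 -8.769e+01]
t 0.1 pos [ 0.1665 -0.6021  0.2306] shift(tool) [ 0.5883 -0.4436  0.0311] rot deg [-5.000e-02  6.000e-02  9.231e+01]
```

```bash
cat >> h.py <<'E'
from scipy.spatial.transform import Rotation as Ro
def plan(p,R,n,open_=1,dp=3):
    """n rows taking the present pose to p,R on a straight line"""
    s=readout.get_state();O=Ro.from_matrix(s['orientation']);x=np.array(s['ee_pos'])
    out=[]
    for k in range(n):
        m=n-k; T=Ro.from_matrix(R)
        sh=O.inv().apply((np.array(p)-x)/m).round(dp); rv=((O.inv()*T).as_rotvec(degrees=True)/m).round(1)
        x=x+O.apply(sh); O=O*Ro.from_rotvec(rv,degrees=True)
        out.append([open_]+[float(a)+0 for a in sh]+[float(a)+0 for a in rv])
    print('t',s['t'],'end',x.round(4))
    for r in out: print(','.join('%g'%a for a in r)+',')
E
python3 - <<'E'
from h import *
f=np.load('pics/top.npz');d=f['d']
v,u=np.mgrid[:384,:512];P=world('top',u,v,d)
for n,(a,b,c,e) in dict(vice=(375,512,235,300),clamp=(410,485,118,155),all=(40,490,122,330)).items(): print(n,np.nanmax(P[c:e,a:b,2]))
plan([.617,-.022,.21],Rz(np.radians(103.5)),20)
E
```

```text
vice 0.915089991847934
clamp 0.915089991847934
all 0.915089991847934
t 0.1 end [ 0.6175 -0.0222  0.2101]
1,0.029,-0.022,0.001,0,0,-4.4,
1,0.031,-0.02,0.001,0,0,-4.4,
1,0.032,-0.017,0.001,0,0,-4.4,
1,0.034,-0.015,0.001,0,0,-4.4,
1,0.035,-0.012,0.001,0,0,-4.4,
1,0.036,-0.009,0.001,0,0,-4.4,
1,0.036,-0.007,0.001,0,0,-4.4,
1,0.037,-0.004,0.001,0,0,-4.4,
1,0.037,-0.001,0.001,0,0,-4.4,
1,0.037,0.002,0.001,0,0,-4.4,
1,0.036,0.005,0.001,0,0,-4.4,
1,0.036,0.007,0.001,0,0,-4.4,
1,0.035,0.01,0.001,0,0,-4.4,
1,0.034,0.013,0.001,0,0,-4.4,
1,0.033,0.016,0.001,0,0,-4.4,
1,0.032,0.018,0.001,0,0,-4.4,
1,0.03,0.02,0.001,0,0,-4.4,
1,0.029,0.023,0.001,0,0,-4.4,
1,0.027,0.025,0.002,0,0,-4.4,
1,0.025,0.027,0.001,0,-0.1,-4.4,
```

Run:
```python
from h import *
f=np.load('pics/top.npz');d=f['d']
v,u=np.mgrid[:384,:512];P=world('top',u,v,d);P[d==0]=0
for n,(a,b,c,e) in dict(vice=(375,512,235,300),clamp=(410,485,118,155)).items():
  q=P[c:e,a:b].reshape(-1,3); print(n,np.percentile(q[:,2],[99,100]),q[q[:,2].argmax()])
```

```text
vice [0.13219192 0.13448096] [ 0.37810842 -0.23239767  0.13448096]
clamp [0.12765285 0.13217395] [ 0.71377648 -0.35398005  0.13217395]
```

Vice tops out at 0.134 m, so the path at z≈0.22 clears it.

move_arm(targets=[1,0.029,-0.022,0,0,0,-4.4,1,0.031,-0.02,0,0,0,-4.4,1,0.032,-0.017,0,0,0,-4.4,1,0.034,-0.015,0,0,0,-4.4,1,0.035,-0.012,0,0,0,-4.4,1,0.036,-0.009,0,0,0,-4.4,1,0.036,-0.007,0,0,0,-4.4,1,0.037,-0.004,0,0,0,-4.4,1,0.037,-0.001,0,0,0,-4.4,1,0.037,0.002,0,0,0,-4.4])

```text
t: 1.35
ee_pos: [0.3936, -0.3086, 0.2314]
orientation: [[0.504, 0.864, 0.0], [0.864, -0.504, -0.0], [-0.0, 0.0, -1.0]]
force: [0.6, -0.1, 0.3]
gripper_width: 0.0856
finger_force: 0.0
```

move_arm(targets=[1,0.036,0.005,0.001,0,0,-4.4,1,0.036,0.007,0.001,0,0,-4.4,1,0.035,0.01,0.001,0,0,-4.4,1,0.034,0.013,0.001,0,0,-4.4,1,0.033,0.016,0.001,0,0,-4.4,1,0.032,0.018,0.001,0,0,-4.4,1,0.03,0.02,0.001,0,0,-4.4,1,0.029,0.023,0.001,0,0,-4.4,1,0.027,0.025,0.002,0,0,-4.4,1,0.025,0.027,0.001,0,0,-4.4])

```text
t: 2.6
ee_pos: [0.6184, -0.0202, 0.2202]
orientation: [[-0.237, 0.971, 0.0], [0.971, 0.237, 0.0], [0.0, 0.0, -1.0]]
force: [0.7, -0.1, -0.1]
gripper_width: 0.0854
finger_force: 0.0
```

```bash
cat >> h.py <<'E'
def wpix(P,s):
    """world points -> wrist pixels for state s"""
    c=eyes.camera_params('wrist');K=c['camera_matrix'];M=np.array(c['mount'])
    t=(np.atleast_2d(P)-s['ee_pos'])@np.array(s['orientation']); q=(t-M[:3,3])@M[:3,:3]
    q=q*[1,-1,-1]; th=np.arctan2(np.hypot(q[:,0],q[:,1]),q[:,2]);ph=np.arctan2(q[:,1],q[:,0])
    return np.stack([K[0,2]+K[0,0]*th*np.cos(ph),K[1,2]+K[1,1]*th*np.sin(ph)],-1)
def wworld(u,v,s,z):
    c=eyes.camera_params('wrist');K=c['camera_matrix'];M=np.array(c['mount'])
    a=(np.asarray(u,float)-K[0,2])/K[0,0];b=(np.asarray(v,float)-K[1,2])/K[1,1];th=np.hypot(a,b)
    r=np.stack([np.sinc(th/np.pi)*a,-np.sinc(th/np.pi)*b,-np.cos(th)],-1)
    O=np.array(s['orientation']); r=r@M[:3,:3].T@O.T; o=s['ee_pos']+O@M[:3,3]
    return o+r*((z-o[2])/r[...,2])[...,None]
E
python3 - <<'E'
from h import *
import pickle
s=readout.get_state(); im,d=eyes.read_camera('wrist'); pickle.dump((s,im,d),open('pics/w1.pkl','wb'))
print(s['t'],s['ee_pos'],s['q'],s['force'])
cv2.imwrite('pics/w1.png',im[...,::-1])
j=np.array([np.cos(np.radians(103.3)),np.sin(np.radians(103.3))])
print(wpix([[.649,-.1565,.055],[.6153,-.0177,.062]],s).round(1))
E
```

```text
2.6 [ 0.61838146 -0.02020834  0.22019203] [ 0.47976532  0.40425331 -0.68329326  1.465943    0.25629779  1.36202301
  0.02252811] [ 0.68585297 -0.07047254 -0.09159673]
[[254.  281.4]
 [253.9 171.9]]
```

View pics/w1.png

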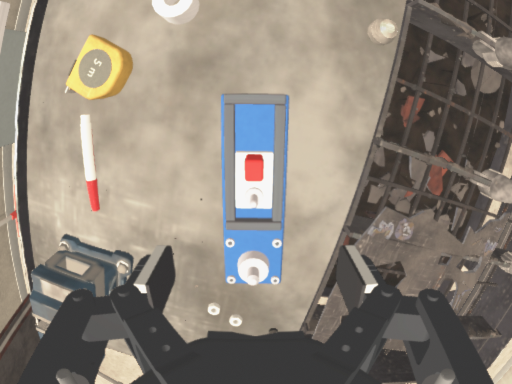

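Wrist view: the red grip is at about (254,166), the thin pin at (254,198), and the thick pin tip at about (255,272). The jig is vertical in the picture, so the yaw is good. Now exact pixels.

Run:
```python
from h import *
import pickle
s,im,d=pickle.load(open('pics/w1.pkl','rb'))
for v in range(150,186,2): print(v,im[v,254],d[v,254].round(4))
sub=cv2.resize(im[85:290,205:305],None,fx=3.9,fy=2.9,interpolation=cv2.INTER_CUBIC)
sub=cv2.resize(im[140:290,205:305],None,fx=4,fy=4,interpolation=cv2.INTER_CUBIC)
cv2.imwrite('pics/w1c.png',sub[...,::-1])
```

```text
150 [127 166 220] 0.3534
152 [230 222 211] 0.3447
154 [210 131 121] 0.3371
156 [179  56  52] 0.3264
158 [181  56  52] 0.3175
160 [232  71  66] 0.3079
162 [247  93  85] 0.3079
164 [247  98  91] 0.3068
166 [247  99  92] 0.3084
168 [247 100  92] 0.3078
170 [247 101  92] 0.3091
172 [247 100  92] 0.3109
174 [247 101  93] 0.3117
176 [247 100  92] 0.3119
178 [247 101  93] 0.311
180 [247 115 106] 0.3126
182 [247 247 245] 0.352
184 [247 247 247] 0.3538
```

View pics/w1c.png

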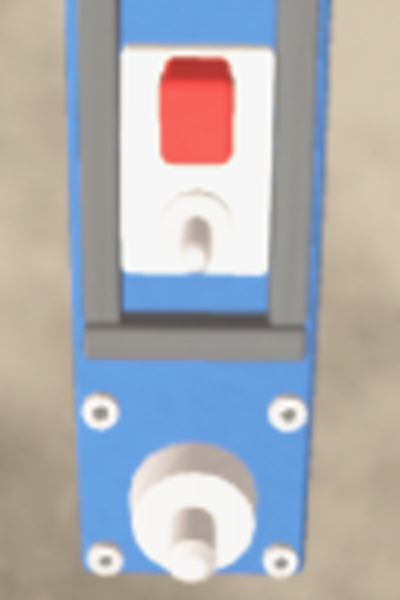

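The crop agrees with the prediction to within 2 px: grip top at (254,170), thick tip at (253,280), thin tip at (254,204). Now I compute the descent.

Run:
```python
from h import *
import pickle
s,im,d=pickle.load(open('pics/w1.pkl','rb'))
f=lambda u,v,z: wworld(u,v,s,np.array(z))
g=f(254.2,170.2,.062);t=f(253.2,280,.055);e=f(254,203.7,.055)
print(g,t,e,np.linalg.norm(g-t),np.linalg.norm(e-t),np.degrees(np.arctan2(*(g-t)[1::-1])))
c=(g[:2]+[.6153,-.0177])/2
plan([*c,.037],Rz(np.radians(103.5)),5)
```

```text
[ 0.61520939 -0.01580859  0.062     ] [ 0.6474931  -0.15454844  0.055     ] [ 0.6243822  -0.05469362  0.055     ] 0.14261831337002528 0.10249438190674752 103.0991901567595
t 2.65 end [ 0.6153 -0.0167  0.0368]
1,0,-0.001,0.037,0,0,0.1,
1,0,-0.001,0.036,0,0,0.2,
1,0,-0.001,0.037,0,-0.1,0.1,
1,-0.001,-0.001,0.036,0,0,0.2,
1,0,-0.001,0.037,0.1,-0.1,0.1,
```

move_arm(targets=[1,0,-0.001,0.037,0,0,0.1,1,0,-0.001,0.036,0,0,0,1,0,-0.001,0.037,0,0,0,1,-0.001,-0.001,0.036,0,0,0,1,0,-0.001,0.03,0,0,0,1,0,0,0,0,0,0])

```text
t: 3.4
ee_pos: [0.6114, -0.0236, 0.0423]
orientation: [[-0.233, 0.973, -0.004], [0.973, 0.233, 0.001], [0.002, -0.004, -1.0]]
force: [-0.3, 0.1, 0.3]
gripper_width: 0.0855
finger_force: 0.0
```

Run:
```python
from h import *
print(readout.get_state()['qd'].round(3))
plan([.6153,-.0167,.037],Rz(np.radians(103.5)),1)
```

```text
[ 0.007 -0.042 -0.017 -0.048 -0.014  0.025  0.01 ]
t 3.4 end [ 0.6148 -0.0166  0.0372]
1,0.006,0.005,0.005,-0.2,-0.1,0,
```

move_arm(targets=[1,0.006,0.005,0.004,0,0,0,0.3,0,0,0,0,0,0,0.2,0,0,0,0,0,0,0.1,0,0,0,0,0,0,0,0,0,0,0,0,0,0,0,0,0,0,0], squeeze=30)

```text
$.targets: bad value
```

move_arm(targets=[1,0.006,0.005,0.004,0,0,0,0.3,0,0,0,0,0,0,0.2,0,0,0,0,0,0,0.1,0,0,0,0,0,0,0.1,0,0,0,0,0,0,0.1,0,0,0,0,0,0], squeeze=30)

```text
t: 4.15
ee_pos: [0.6163, -0.0181, 0.0407]
orientation: [[-0.23, 0.973, -0.0], [0.973, 0.23, -0.001], [-0.0, -0.0, -1.0]]
force: [-3.5, -1.5, 5.9]
gripper_width: 0.0194
finger_force: 32.7
```

move_arm(targets=[0.1,0.008,0,0,0,0,0,0.1,0.01,0,0,0,0,0,0.1,0.01,0,0,0,0,0,0.1,0.01,0,0,0,0,0,0.1,0.008,0,0,0,0,0,0.1,0.006,0,0,0,0,0,0.1,0.004,0,0,0,0,0,0.1,0.002,0,0,0,0,0,0.1,0,0,0,0,0,0])

```text
t: 5.28
ee_pos: [0.6037, 0.0364, 0.0407]
orientation: [[-0.229, 0.973, 0.001], [0.973, 0.229, -0.003], [-0.003, 0.0, -1.0]]
force: [-0.3, -7.8, 4.8]
gripper_width: 0.0193
finger_force: 32.7
```

move_arm(targets=[0.1,0.002,0,0,0,0,0,0.1,0.002,0,0,0,0,0,0.1,0,0,0,0,0,0])

```text
t: 5.65
ee_pos: [0.6036, 0.0365, 0.0407]
orientation: [[-0.227, 0.974, 0.002], [0.974, 0.227, -0.007], [-0.007, 0.0, -1.0]]
force: [2.4, -17.3, 4.7]
gripper_width: 0.0195
finger_force: 32.5
```

Run:
```python
from h import *
s=readout.get_state();print(s['t'],s['ee_pos'],s['force'],s['wrist_torque'],s['qd'].round(3))
```

```text
5.65 [0.60364888 0.03652843 0.04067537] [  2.3528488  -17.25104746   4.71202057] [-3.31627049 -0.45941878  0.17459279] [ 0.001  0.001  0.001 -0.001 -0.003 -0.001  0.002]
```

The slide has hit the stop: it no longer moves and the force is rising. Release and rise.

move_arm(targets=[1,0,0,0,0,0,0,1,0,0,0,0,0,0,1,0,0,0,0,0,0,1,0,0,0,0,0,0,1,0,0,-0.03,0,0,0,1,0,0,-0.05,0,0,0,1,0,0,-0.06,0,0,0,1,0,0,-0.04,0,0,0,1,0,0,0,0,0,0,1,0,0,0,0,0,0])

```text
t: 6.9
ee_pos: [0.6018, 0.0426, 0.2194]
orientation: [[-0.231, 0.973, -0.001], [0.973, 0.231, -0.0], [-0.0, -0.001, -1.0]]
force: [-0.2, -0.4, 0.5]
gripper_width: 0.0857
finger_force: 0.0
```

Run:
```python
from h import *
import pickle
s=readout.get_state(); im,d=eyes.read_camera('wrist'); pickle.dump((s,im,d),open('pics/w2.pkl','wb'))
print(s['t'],s['ee_pos'],s['q'],s['qd'].round(3))
cv2.imwrite('pics/w2.png',cv2.resize(im[60:384,130:400],None,fx=1.8,fy=1.8,interpolation=cv2.INTER_CUBIC)[...,::-1])
print(wpix([[.649,-.1565,.055],[.6153,-.0177,.062]],s).round(1))
```

```text
6.9 [0.60179029 0.04256867 0.2194359 ] [ 0.40805726  0.37499798 -0.70791102  1.50801033  0.24657679  1.35061907
 -0.08636477] [-0.002  0.014  0.005  0.016 -0.    -0.001 -0.   ]
[[256.1 319.1]
 [255.6 228.6]]
```

View pics/w2.png

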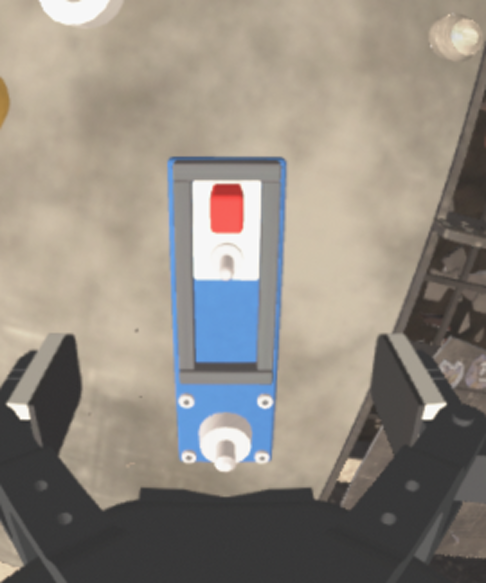

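The slide sits against the outer stop: red grip at crop (227,207), thin pin (228,276), thick tip (225,463).

Run:
```python
from h import *
import pickle
s,im,d=pickle.load(open('pics/w2.pkl','rb'))
f=lambda u,v,z: wworld((u+.5)/1.8+129.5,(v+.5)/1.8+59.5,s,np.array(z))
g=f(227,212,.062);t=f(225,463,.055);e=f(228,276,.055)
print(g,t,e,np.linalg.norm((g-t)[:2]),np.linalg.norm(e-t),np.degrees(np.arctan2(*(e-t)[1::-1])),np.degrees(np.arctan2(*(g-t)[1::-1])))
plan([.493,.195,.22],Rz(np.radians(80)),7)
```

```text
[0.60199005 0.03972734 0.062     ] [ 0.64629819 -0.15294252  0.055     ] [ 0.6125794  -0.00211866  0.055     ] 0.19769897591549382 0.15454706061247062 102.6020498991782 102.95108886799486
t 6.95 end [0.4927 0.1955 0.22  ]
1,0.025,-0.01,0,0,0,3.3,
1,0.024,-0.011,0,0,0,3.3,
1,0.023,-0.013,0,0,0,3.4,
1,0.023,-0.014,0,0,0,3.3,
1,0.022,-0.016,0,0,0,3.4,
1,0.021,-0.017,0,-0.1,0,3.3,
1,0.02,-0.018,-0.001,0,0,3.4,
```

move_arm(targets=[1,0.025,-0.01,0,0,0,3.3,1,0.024,-0.011,0,0,0,3.3,1,0.023,-0.013,0,0,0,3.4,1,0.023,-0.014,0,0,0,3.3,1,0.022,-0.016,0,0,0,3.4,1,0.021,-0.017,0,0,0,3.3,1,0.02,-0.018,0,0,0,3.4,1,0,0,0,0,0,0,1,0,0,0,0,0,0])

```text
t: 8.07
ee_pos: [0.4935, 0.1948, 0.2194]
orientation: [[0.174, 0.985, -0.001], [0.985, -0.174, -0.001], [-0.001, -0.001, -1.0]]
force: [-0.3, -0.3, -0.6]
gripper_width: 0.0854
finger_force: 0.0
```

Run:
```python
from h import *
import pickle
s=readout.get_state(); im,d=eyes.read_camera('wrist'); pickle.dump((s,im,d),open('pics/w3.pkl','wb'))
print(s['t'],s['ee_pos'],s['q'],s['qd'].round(3))
cv2.imwrite('pics/w3.png',cv2.resize(im[40:340,130:400],None,fx=2,fy=2,interpolation=cv2.INTER_CUBIC)[...,::-1])
print(wpix([[.484,.155,.04],[.493,.203,.03],[.511,.304,.034]],s).round(1))
```

```text
8.075 [0.49347118 0.19479332 0.21944415] [ 0.22092079  0.20821056 -0.76696615  1.69374323  0.14945168  1.30110375
 -0.75057128] [ 0.011  0.002  0.007 -0.009 -0.001  0.001 -0.002]
[[254.4 203.5]
 [254.9 160.3]
 [254.9  69.2]]
```

View pics/w3.png

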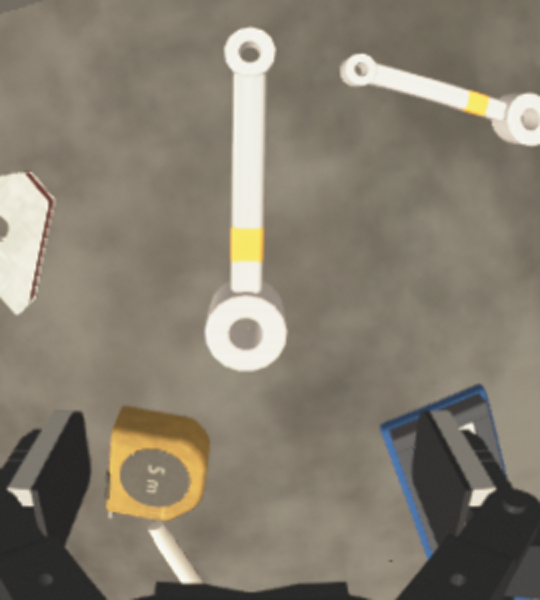

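The large lever is vertical in the picture: hub bore at crop (246,333), eye (249,50), band (247,244). The smaller look-alike is to its right.

Run:
```python
from h import *
import pickle
s,im,d=pickle.load(open('pics/w3.pkl','rb'))
f=lambda u,v,z: wworld((u+.5)/2+129.5,(v+.5)/2+39.5,s,np.array(z))
h=f(246,333,.04);e=f(249,50.5,.034);b=f(247,244,.032)
a=(e-h)[:2];L=np.linalg.norm(a);print(h,e,b,L,np.degrees(np.arctan2(a[1],a[0])))
o=h[:2]+a/L*.0514;print('origin',o)
yaw=np.arctan2(a[1],a[0])
plan([*o,.06],Rz(yaw),4)
```

```text
[0.48145955 0.1520022  0.04      ] [0.51113473 0.30874092 0.034     ] [0.49098486 0.202123   0.032     ] 0.1595231683107458 79.279143569933
origin [0.4910212  0.20250502]
t 8.125 end [0.4908 0.2021 0.0595]
1,0.002,-0.001,0.04,0,0,0.2,
1,0.002,-0.001,0.04,0,0,0.1,
1,0.002,-0.001,0.04,0,0,0.2,
1,0.001,-0.001,0.04,-0.1,0,0.1,
```

move_arm(targets=[1,0.002,-0.001,0.04,0,0,0.2,1,0.002,-0.001,0.04,0,0,0.2,1,0.002,-0.001,0.04,0,0,0.1,1,0.001,-0.001,0.04,0,0,0.1,1,0,0,0.02,0,0,0,1,0,0,0,0,0,0,1,0,0,0,0,0,0])

```text
t: 9.0
ee_pos: [0.4917, 0.2035, 0.0417]
orientation: [[0.185, 0.983, 0.002], [0.983, -0.185, 0.001], [0.001, 0.002, -1.0]]
force: [-0.1, 0.8, 0.3]
gripper_width: 0.0855
finger_force: 0.0
```

Run:
```python
from h import *
print(readout.get_state()['ee_pos'])
plan([.4910,.2025,.006],Rz(np.radians(79.3)),2)
```

```text
[0.49173967 0.20352315 0.04165485]
t 9.0 end [0.4906 0.2028 0.0057]
1,-0.001,0,0.018,0.1,0,0,
1,0,-0.001,0.018,0,-0.1,0,
```

move_arm(targets=[1,-0.001,0,0.018,0.1,0,0,1,0,-0.001,0.017,0,0,0,1,0,0,0,0,0,0,0.4,0,0,0,0,0,0,0.2,0,0,0,0,0,0,0.1,0,0,0,0,0,0,0.1,0,0,0,0,0,0,0.1,0,0,0,0,0,0], squeeze=70)

```text
t: 10.0
ee_pos: [0.4901, 0.2026, 0.0059]
orientation: [[0.185, 0.983, -0.0], [0.983, -0.185, 0.0], [0.0, -0.001, -1.0]]
force: [-0.7, -0.3, 5.8]
gripper_width: 0.0166
finger_force: 69.5
```

move_arm(targets=[0.1,0,0,-0.01,0,0,0,0.1,0,0,-0.02,0,0,0,0.1,0,0,-0.03,0,0,0,0.1,0,0,-0.03,0,0,0,0.1,0,0,-0.015,0,0,0,0.1,0,0,0,0,0,0,0.1,0,0,0,0,0,0])

```text
t: 10.88
ee_pos: [0.4891, 0.202, 0.1093]
orientation: [[0.185, 0.983, -0.003], [0.983, -0.185, -0.0], [-0.001, -0.003, -1.0]]
force: [-1.0, 0.5, -3.5]
gripper_width: 0.0165
finger_force: 68.6
```

Run:
```python
from h import *
import pickle
s=readout.get_state(); im,d=eyes.read_camera('wrist'); pickle.dump((s,im,d),open('pics/w4.pkl','wb'))
print(s['t'],s['ee_pos'],s['wrist_torque'],s['force'],s['gripper_width'],s['qd'].round(3))
cv2.imwrite('pics/w4.png',cv2.resize(im[20:320,130:400],None,fx=2,fy=2,interpolation=cv2.INTER_CUBIC)[...,::-1])
# predict in-hand hub & eye tops
O=s['orientation'];base=s['ee_pos']+O@[0,0,.006]
print((wpix([base+O@[-.0514,0,-.04],base+O@[.1086,0,-.034]],s)*2-[260,40]).round(1))
# target
th=np.radians(103.1);j=np.array([np.cos(th),np.sin(th)])
```

```text
10.875 [0.48909379 0.20200685 0.10933641] [-0.02886334 -0.01895757 -0.02562482] [-1.03836741  0.47327603 -3.45843723] 0.016463844213109115 [-0.005  0.009  0.002  0.002  0.003 -0.001  0.   ]
[[254.5 678.1]
 [255.8  12.2]]
```

View pics/w4.png

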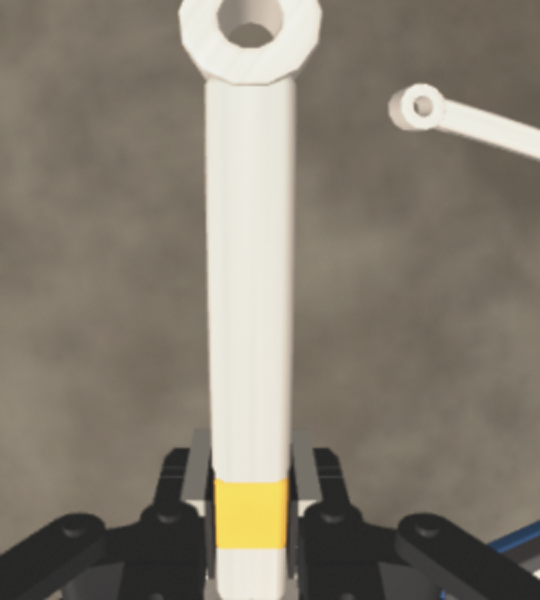

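Run:
```python
from h import *
plan([.6361,-.1038,.108],Rz(np.radians(103.1)),14,.1)
```

```text
t 10.925 end [ 0.6362 -0.1041  0.1078]
0.1,-0.02,0.014,0,0,0,-1.7,
0.1,-0.02,0.014,0,0,0,-1.7,
0.1,-0.02,0.013,0,0,0,-1.7,
0.1,-0.021,0.013,0,0,0,-1.7,
0.1,-0.021,0.012,0,0,0,-1.7,
0.1,-0.021,0.011,0,0,0,-1.7,
0.1,-0.022,0.011,0,0,0,-1.7,
0.1,-0.022,0.01,0,0,0,-1.7,
0.1,-0.022,0.009,0,0,0,-1.7,
0.1,-0.023,0.009,0,0,0,-1.7,
0.1,-0.023,0.008,0,-0.1,0,-1.7,
0.1,-0.023,0.007,0,0,0,-1.7,
0.1,-0.023,0.007,0,-0.1,0,-1.7,
0.1,-0.024,0.006,0.001,0,0,-1.6,
```

move_arm(targets=[0.1,-0.01,0.007,0,0,0,-0.9,0.1,-0.02,0.014,0,0,0,-1.7,0.1,-0.02,0.014,0,0,0,-1.7,0.1,-0.02,0.013,0,0,0,-1.7,0.1,-0.021,0.013,0,0,0,-1.7,0.1,-0.021,0.012,0,0,0,-1.7,0.1,-0.021,0.011,0,0,0,-1.7,0.1,-0.022,0.011,0,0,0,-1.7,0.1,-0.022,0.01,0,0,0,-1.7,0.1,-0.022,0.009,0,0,0,-1.7])

```text
t: 12.18
ee_pos: [0.5917, -0.0042, 0.1087]
orientation: [[-0.098, 0.995, -0.004], [0.995, 0.098, 0.001], [0.001, -0.004, -1.0]]
force: [0.4, 0.2, -4.0]
gripper_width: 0.0169
finger_force: 68.5
```

move_arm(targets=[0.1,-0.023,0.009,0,0,0,-1.7,0.1,-0.023,0.008,0,0,0,-1.7,0.1,-0.023,0.007,0,0,0,-1.7,0.1,-0.023,0.007,0,0,0,-1.4,0.1,-0.012,0.003,0,0,0,-0.8,0.1,-0.008,0.001,0,0,0,0,0.1,0,0,0,0,0,0,0.1,0,0,0,0,0,0])

```text
t: 13.18
ee_pos: [0.6437, -0.1079, 0.11]
orientation: [[-0.223, 0.975, -0.002], [0.975, 0.223, 0.001], [0.001, -0.002, -1.0]]
force: [0.3, -0.1, -2.9]
gripper_width: 0.0168
finger_force: 68.5
```

Run:
```python
from h import *
s=readout.get_state();print(s['ee_pos'],s['orientation'].round(4),s['force'])
plan([.6361,-.1038,.0915],Rz(np.radians(103.1)),2,.1,4)
```

```text
[ 0.64368507 -0.10785445  0.109979  ] [[-2.235e-01  9.747e-01 -1.900e-03]
 [ 9.747e-01  2.235e-01  7.000e-04]
 [ 1.100e-03 -1.700e-03 -1.000e+00]] [ 0.26279058 -0.13588495 -2.8657717 ]
t 13.175 end [ 0.6361 -0.1038  0.0915]
0.1,0.0028,-0.0032,0.0092,0,0,-0.1,
0.1,0.0028,-0.0033,0.0093,-0.1,-0.1,-0.1,
```

move_arm(targets=[0.1,0.003,-0.003,0.004,0,0,-0.1,0.1,0.003,-0.0035,0.006,0,0,-0.1,0.1,0,0,0.006,0,0,0,0.1,0,0,0,0,0,0,0.1,0,0,0,0,0,0])

```text
t: 13.8
ee_pos: [0.6364, -0.1046, 0.094]
orientation: [[-0.226, 0.974, -0.001], [0.974, 0.226, 0.0], [0.001, -0.001, -1.0]]
force: [0.5, -0.6, -3.6]
gripper_width: 0.017
finger_force: 68.6
```

Run:
```python
from h import *
import pickle
s=readout.get_state();print(s['t'],s['ee_pos'],s['orientation'].round(4))
plan([.6361,-.1038,.0915],Rz(np.radians(103.1)),1,.1,4)
iw,dw=eyes.read_camera('wrist');it,dt=snap('top');iS,ds=snap('side')
pickle.dump((s,iw,dw,it,dt,iS,ds),open('pics/w5.pkl','wb'))
a=cv2.resize(iw[20:320,155:355],(400,600),interpolation=cv2.INTER_CUBIC)
b=cv2.resize(it[130:210,260:390],(400,246),interpolation=cv2.INTER_CUBIC)
c=cv2.resize(iS[120:220,210:310],(350,350),interpolation=cv2.INTER_CUBIC)
o=np.zeros((600,800,3),np.uint8);o[:,:400]=a;o[:246,400:]=b;o[246:596,400:750]=c
cv2.imwrite('pics/f.png',o[...,::-1])
```

```text
13.8 [ 0.63635411 -0.10458765  0.09404897] [[-2.259e-01  9.742e-01 -1.500e-03]
 [ 9.742e-01  2.259e-01  3.000e-04]
 [ 6.000e-04 -1.400e-03 -1.000e+00]]
t 13.8 end [ 0.6361 -0.1038  0.0915]
0.1,0.0008,-0.0001,0.0025,-0.1,0,0,
```

View pics/f.png

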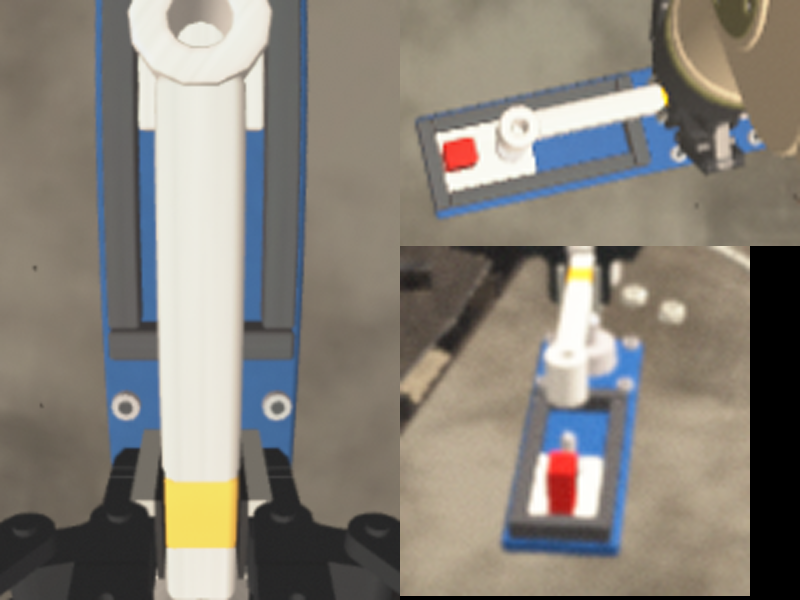

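Wrist view: the eye bore top is at (200,13), and the thin pin tip shows through it at about (200,33). The side and top views show the lever over the jig with the slide at the outer stop. I'll measure the relative offset through the bore.

Run:
```python
from h import *
import pickle
s,iw,dw,it,dt,iS,ds=pickle.load(open('pics/w5.pkl','rb'))
O=s['orientation'];base=s['ee_pos']+O@[0,0,.006]
E=base+O@[.1086,0,0]
ang=np.linspace(0,2*np.pi,40)
ring=lambda c,r: c+r*np.stack([np.cos(ang),np.sin(ang),0*ang],-1)
x0,y0,k=220,0,8
a=cv2.resize(iw[y0:y0+70,x0:x0+70],None,fx=k,fy=k,interpolation=cv2.INTER_CUBIC).copy()
tip=np.array([E[0],E[1],.055])
for P,c in [(ring(E+[0,0,.034],.006),(255,0,0)),(ring(E,.006),(0,160,0)),(ring(tip,.005),(0,0,255)),(ring(E+[0,0,.034],.014),(255,0,0))]:
    q=wpix(P,s); cv2.polylines(a,[np.int32((q-[x0,y0]+.5)*k)],True,c,1)
cv2.imwrite('pics/f2.png',a[...,::-1])
print(wpix([E+[0,0,.034],tip,tip+O@[.005,0,0],tip+O@[0,.005,0]],s))
```

```text
[[257.22850137  26.99127611]
 [256.73408052  52.10266303]
 [256.72898927  44.13007396]
 [265.12808905  52.14496848]]
```

View pics/f2.png

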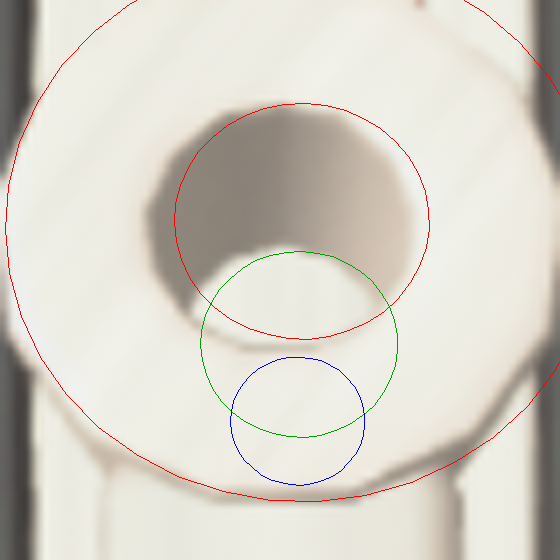

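Aligned as predicted, the pin tip would be hidden behind the bore wall, and it is: the white through the bore is the slide. I've used all ten picture views, so the last check is numeric: bore and grip in the same external camera.

Run:
```python
from h import *
import pickle
s,iw,dw,it,dt,iS,ds=pickle.load(open('pics/w5.pkl','rb'))
O=s['orientation'];base=s['ee_pos']+O@[0,0,.006];R=np.c_[O[:,0],-O[:,1],[0,0,1]]
E=base+O@[.1086,0,0]; j=O[:2,0];n=O[:2,1]
def pix(n,P):
    p=eyes.camera_params(n);K=p['camera_matrix'];X=p['extrinsics'];q=(np.atleast_2d(P)-X[:3,3])@X[:3,:3];q=q*[1,-1,-1]
    q=q@K.T; return q[:,:2]/q[:,2:]
G=np.array([E[0]+.04*j[0],E[1]+.04*j[1],0])
for nm,im in(('top',it),('side',iS)):
    hsv=cv2.cvtColor(im,cv2.COLOR_RGB2HSV).astype(int);H,S,V=hsv[...,0],hsv[...,1],hsv[...,2]
    v,u=np.mgrid[:384,:512]
    gp=pix(nm,G+[0,0,.062])[0]
    m=((H<8)|(H>172))&(S>130)&(np.hypot(u-gp[0],v-gp[1])<25)
    # model silhouette centroid of the block
    c=np.array([[a*.012,b*.010,z] for a in(-1,1) for b in(-1,1) for z in(.028,.062)])
    P=np.c_[G[0]+c[:,0]*j[0]+c[:,1]*n[0],G[1]+c[:,0]*j[1]+c[:,1]*n[1],c[:,2]]
    hull=cv2.convexHull(pix(nm,P).astype(np.float32));M=cv2.moments(hull);mc=np.array([M['m10'],M['m01']])/M['m00']
    oc=np.array([u[m].mean(),v[m].mean()])
    w=lambda p,z: world(nm,p[0],p[1],z=np.array(z))[:2]
    dg=w(oc,.05)-w(mc,.05)
    print(nm,'grip area',m.sum(),M['m00'],'obs-model along,lat mm',(dg@j*1000).round(2),(dg@n*1000).round(2))
    zt=E[2]+.034;ep=pix(nm,E+[0,0,.034])[0]
    g=im.min(2).astype(int); x,y=np.round(ep).astype(int); print(ep.round(1));print(g[y-7:y+8,x-9:x+10])
```

```text
top grip area 95 123.0567576920148 obs-model along,lat mm -3.29 0.73
[297.9 170.9]
[[104 104 111 113 113 114 121 147 156 165 183 159 126 117 116 115 116 119
  120]
 [114 111 112 111 113 124 174 221 224 227 233 226 206 167 118 136 162 172
  185]
 [113 114 114 114 139 204 229 241 243 243 244 243 241 228 194 212 223 223
  230]
 [114 116 116 127 184 238 242 245 246 243 245 245 245 243 236 232 237 236
  237]
 [120 112 110 147 228 242 244 241 229 226 224 224 238 244 242 237 238 239
  240]
 [136 176 196 191 242 244 242 225 200 197 182 172 209 244 243 242 233 241
  242]
 [219 230 224 199 243 244 241 212 215 195 169 150 173 241 244 243 235 242
  242]
 [243 237 189 187 242 243 238 201 235 224 180 136 167 240 243 243 232 241
  241]
 [242 234 157 178 242 242 237 216 241 241 222 151 190 242 245 242 225 243
  244]
 [243 234 154 162 232 242 241 235 234 232 231 203 232 245 246 242 223 229
  229]
 [243 235 169 147 202 243 243 241 235 234 236 235 244 246 243 221 207 199
  190]
 [242 234 169 144 167 223 242 245 243 243 242 244 246 244 225 166 167 121
  116]
 [240 232 168 167 158 177 220 237 245 245 246
[... 800 characters left out ...]
 242 227 204 202 228 246 251 249 238 233 234
  232]
 [129 132 123 211 244 250 248 242 226 205 208 230 248 251 248 230 209 208
  206]
 [129 124 114 189 231 245 249 246 241 235 236 246 249 249 243 213 179 176
  183]
 [131 112 100 151 193 222 237 242 243 243 243 245 244 240 231 200 169 166
  178]
 [133 106  95 142 169 181 192 203 212 219 219 221 227 227 225 196 170 170
  183]
 [134  99  95 141 163 166 171 169 172 180 189 201 212 226 227 196 172 176
  184]
 [137 121 115 152 168 164 167 166 169 172 184 198 213 226 227 202 180 175
  185]
 [145 161 165 172 166 166 168 167 163 174 185 198 216 226 227 198 146 132
  126]
 [143 177 169 167 163 164 169 167 164 172 186 202 214 226 230 190 109  87
   79]]
```

Run:
```python
from h import *
import pickle
from scipy.optimize import least_squares
s,iw,dw,it,dt,iS,ds=pickle.load(open('pics/w5.pkl','rb'))
O=s['orientation'];E=s['ee_pos']+O@[.1086,0,.006]; j=O[:2,0];n=O[:2,1]
def pix(n,P):
    p=eyes.camera_params(n);K=p['camera_matrix'];X=p['extrinsics'];q=((np.atleast_2d(P)-X[:3,3])@X[:3,:3])*[1,-1,-1]@K.T
    return q[:,:2]/q[:,2:]
k=8
for nm,im in(('top',it),('side',iS)):
    gp=pix(nm,[*(E[:2]+.04*j),.05])[0].round().astype(int);x0,y0=gp-16
    w=im[y0:y0+32,x0:x0+32].astype(float);red=w[...,0]-w[...,1:].max(2)
    red=np.clip(red,0,None); red[:,:]=np.where(red<8,0,red)
    al=np.clip(red/np.percentile(red[red>40],60),0,1)
    def rend(p):
        a,l,zb=p
        c=np.array([[i*.012,b*.010,z] for i in(-1,1) for b in(-1,1) for z in(zb,.062)])
        xy=E[:2]+np.outer(.04+a+c[:,0],j)+np.outer(l+c[:,1],n)
        q=cv2.convexHull(((pix(nm,np.c_[xy,c[:,2]])-[x0,y0]+.5)*k*16).astype(np.int32))
        m=np.zeros((32*k,32*k),np.uint8);cv2.fillConvexPoly(m,q,255,shift=4)
        return cv2.GaussianBlur(cv2.resize(m,(32,32),interpolation=cv2.INTER_AREA).astype(float)/255,(0,0),.5)
    best=min(((np.sum((rend((a,l,zb))-al)**2),a,l,zb) for a in np.arange(-.005,.0031,.0005) for l in np.arange(-.003,.0031,.0005) for zb in (.02,.024,.028,.032)))
    print(nm,'grip along,lat',np.round(best,4),'area',al.sum())
# pixel->mm jacobian at the eye top
for nm in('top','side'):
    T=E+[0,0,.034];print(nm,[(pix(nm,T+d)-pix(nm,T)).round(2) for d in([*(j*.001),0],[*(n*.001),0],[0,0,.001])])
```

```text
top grip along,lat [ 1.04911e+01 -3.50000e-03  5.00000e-04  3.20000e-02] area 110.68508287292818
side grip along,lat [ 9.2153e+00 -3.5000e-03 -1.0000e-03  2.8000e-02] area 162.44520547945206
top [array([[-0.47,  0.1 ]]), array([[-0.11, -0.46]]), array([[ 0.05, -0.08]])]
side [array([[-0.04,  0.23]]), array([[-0.43, -0.02]]), array([[-0.01, -0.37]])]
```

Both cameras put the jig about 2 mm towards the hub relative to the lever, so I make a small correction.

move_arm(targets=[0.1,-0.0016,0,0.0025,-0.1,0,0,0.1,0,0,0,0,0,0,0.1,0,0,0,0,0,0,0.1,0,0,0,0,0,0])

```text
t: 14.45
ee_pos: [0.6366, -0.1061, 0.0915]
orientation: [[-0.226, 0.974, 0.0], [0.974, 0.226, 0.001], [0.001, 0.0, -1.0]]
force: [0.5, -0.5, -4.0]
gripper_width: 0.0168
finger_force: 68.6
```

Run:
```python
from h import *
s=readout.get_state();print(s['t'],s['ee_pos'],s['qd'].round(3),s['force'],s['orientation'].round(4))
O=s['orientation'];E=s['ee_pos']+O@[.1086,0,.006]; j=O[:2,0];n=O[:2,1]
print('along',j@s['ee_pos'][:2],'lat',n@s['ee_pos'][:2])
def pix(n,P):
    p=eyes.camera_params(n);K=p['camera_matrix'];X=p['extrinsics'];q=((np.atleast_2d(P)-X[:3,3])@X[:3,:3])*[1,-1,-1]@K.T
    return q[:,:2]/q[:,2:]
for nm in('top','side'):
    im,_=snap(nm); ep=pix(nm,E+[0,0,.034])[0]; x,y=ep.round().astype(int)
    w=240-np.clip(im[y-3:y+4,x-4:x+5].min(2).astype(float),0,240); v,u=np.mgrid[y-3:y+4,x-4:x+5]
    w[w<8]=0; print(nm,ep.round(2),'bore',(w*u).sum()/w.sum(),(w*v).sum()/w.sum(),'extent',u[w>25].min(),u[w>25].max(),v[w>25].min(),v[w>25].max())
```

```text
14.45 [ 0.63658051 -0.10605089  0.09151039] [-0.001  0.     0.001 -0.001 -0.001  0.    -0.001] [ 0.47584386 -0.4590878  -4.02298154] [[-2.260e-01  9.741e-01  1.000e-04]
 [ 9.741e-01  2.260e-01  6.000e-04]
 [ 6.000e-04  2.000e-04 -1.000e+00]]
along -0.24715752204998914 lat 0.5961498941237406
top [298.44 171.  ] bore 299.9417382999045 170.49856733524356 extent 297 302 169 173
side [256.64 151.48] bore 255.85256410256412 151.11217948717947 extent 253 258 148 154
```

```bash
python3 -c "
from plant import workorder
print(workorder.close_job())"
```

```text
the job is handed in; nothing more can be done
None
```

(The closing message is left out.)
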